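Check a caliper on a gauge block and point at its display

ROBOT

A 6-joint arm with a two-finger parallel gripper is mounted at the origin on a cart in front of the work surface, level with it; the furniture and walls round the work are solid. World frame = base frame: x ahead of the robot, y to its left, z up, the work surface at z = 0. Lengths are in mm, angles in rad, forces in N, time in s.
With the tool pointing down it reaches from about 275 to 750 mm from the base axis. Payload 10.2 kg.
Tool frame: the origin (TCP) lies between the finger pads, 19 mm behind the fingertips; this is the grasp point; z points along the fingers, y is the line along which they close (so a half turn about z gives the same grasp; the last joint's range is limited). The gripper opens to 85 mm and grips with 20 to 120 N. Pads are 22 mm wide; open, the fingers measure 114 mm over their backs; the gripper's body (76 mm by 85 mm) begins 54 mm behind the grasp point. The pads swing forward as they close: fully open they stand 13 mm farther back than shut.
Start: joints at [1.04, 0.313, 1.498, -0, 1.331, -0.223], TCP at [159.068, 500.328, 249.994] pointing down, gripper open.
Joint ranges: [-2.94, 2.94], [-0.97, 2.17], [0.19, 2.56], [-1.23, 4.37], [0.02, 3.11], [-2.88, 2.88]. Speed limits (rad/s): [2.39, 2.39, 3.01, 3.14, 3.14, 3.14].

INTERFACE

Orientations are given as a unit quaternion [w, x, y, z].
In Python, from rig import * gives the robot as it stands. The module is installed in compiled form; this text tells all that it offers.
- The arm moves only by the shell command python3 -m crank 'ROWS' [FORCE]. ROWS is JSON, a list that holds one entry, the list of rows, each a list of 7 numbers: the shift along the tool's x, y, z in units of 25 mm (1.0 is 25 mm), then the turn, a rotation vector about the tool's x, y, z in units of 8 degrees (1.0 is 8 degrees), then the finger opening in mm, from 0 to 85.4. A call has exactly 8 rows; each row shifts and turns the commanded pose from where the row before left it, along the tool's axes as they then stand; what a row does not reach is not made up. A row lasts 1/10 s, in which the tool goes at most 50 mm and 8.59 degrees, less where a joint would pass 70% of its speed; a pose out of reach is approached as far as the arm can. A call is refused whole if a number of a shift passes 1 or a number of a turn 1, either way. A call with a gripper value outside its range is refused whole. The fingers move at their own pace and stop on an object; FORCE is the grip in N (left out, the last holds). Time passes only in rows, so rows that do not move let the fingers close, or fill a call up. It gives the time, the measured TCP pose, the force, the opening and the grip force at its end, in the units of the state.
- sense(): the state, without advancing time (a new reading comes with each control period).
- capture(name): name is "side" or "top" or "wrist"; returns the picture (480x640x3 uint8, blue, green, red); there is no depth.
- camera_model(name): a dict with "fx", "fy", "cx", "cy" (pixels), "k1" (the pictures are not rectified: a ray, as slopes to the right and down, at radius r is drawn at 1 + k1 r^2 times it, then the intrinsics apply), "world_from_camera" (4x4, takes a point from camera to world coordinates); the wrist camera has in their place "T_tool_cam" (4x4, takes a point from camera to tool coordinates, whose origin is the TCP and whose axes are the flange's). Camera axes: x right, y up, looking along -z (the intrinsics and any distortion apply to the point x, -y, -z); pixel columns grow to the right and rows downward; lengths in mm; the calibration is good to about 2 mm. A picture is of the moment at which its call begins: read the wrist's pose just before it. camera_model takes no time and is no camera call.
- finish_job(): hands the job in; it is judged then, once.
The state is a dict: "time_s": time; "joints": joint angles; "dq": joint speeds; "tau": joint torques, N m; "eef_pos": TCP position; "ee_rot": TCP orientation; "force": force on the tool from outside, world axes, zero at the start; "wrist_torque": the same for the moment, N m; "grip_width": opening from 0.0 (shut) to 1.0 (fully open); "grip_force": force on a finger pad.
Only numpy, scipy, OpenCV 4.12 (cv2) and the standard library are available. Lean on these libraries where they do the work, as an engineer would, in place of code of your own. Each camera call takes 0.05 s, during which the arm holds its last target. There are 200 camera calls.

TASK

Check the caliper on the 10 mm gauge block that stands between its long jaws: gently push the caliper's slide along the beam with your fingertips until both jaws bear flat on the block, without touching the block, lifting anything or shoving the caliper about. Then point at the slide's display from just above it, touching nothing, and stay there for two seconds so that the reading can be noted. Finally raise the hand well clear, leaving the caliper closed on the block and the things around it where they were.

Things in the scene. Friction and masses are not known exactly. Their poses are not given: they have to be found in the camera images.
- caliper: Digital caliper, 225 x 73 x 14 mm, 0.16 to 0.25 kg, lying loose on its back on the worktop. Origin: on the worktop under the middle of its length; z up, y along the beam to the jaw end; its long jaws point to -x (towards the robot, within 0.6 rad). Beam: x 2 to 18 mm, upper face 7.5 mm above the worktop. Pushed with more than 1 to 2 N, the whole caliper slides.
- fixed_jaw (a point): Middle of the measuring face of the caliper's fixed long jaw (caliper x = -18, y = 85 mm, 6 mm above the worktop); the face looks to the caliper's -y and runs from the beam to caliper x = -36 mm. The jaws are 4 to 7.5 mm above the worktop. Axes as the caliper's.
- caliper_jaw (a joint): Opening of the caliper's slide in m: 0 shut, growing as the slide moves to the caliper's -y, up to 0.11. Gap between the long jaws = this value + 0.5 mm: 0.0095 when closed on the 10 mm block. Starts at 0.030 to 0.070. Light friction of 0.3 N; the slide stays where it is left.
- display (a point): Middle of the grey-green display (24 x 10 mm, a red and two white buttons in front of it) on the upper side of the caliper's slide, 13 mm above the worktop; it travels with the slide, a black case 30 mm wide and 76 mm long (from 46 mm behind this point to 30 mm ahead of it along the beam). Axes as the caliper's.
- slide_end (a point): Middle of the slide's end face that looks away from the jaws (to the caliper's -y), 11 mm above the worktop: push here, towards the caliper's +y. The face is 30 mm wide and stands from the beam's upper face (7.5 mm) to 12.6 mm above the worktop. Axes as the caliper's.
- gauge_block: Plain steel gauge block 10 x 35 x 9 mm, 50 g, loose, standing between the long jaws, its 35 mm length roughly along them (within 0.12 rad), 9 mm high. Origin: middle of the measuring face that looks to the fixed jaw, 4.5 mm above the worktop; own z is the 10 mm measuring direction, pointing away from the fixed jaw; own y is its length.
- block_mid (a point): Centre of the gauge block, 4.5 mm above the worktop. Axes as the block's.
- esd_brush: Thin black brush 16 x 147 x 9 mm, lying loose in front of the caliper, not to be disturbed. Origin: under its middle; y along it.
- loupe: Black eye loupe, 38 mm across and 38 mm high, standing loose in front of the tail of the caliper, not to be disturbed. Origin: middle of its underside.
- hex_key: Grey L-shaped hex key 31 x 83 x 5 mm, lying loose between the caliper and the brush, not to be disturbed. Origin: under the middle of its outline; y along the long arm.

How it is judged (in metres and radians):
On the way, in this order (a step that is already met when the one before it is completed fails the run):
1. the slide is pushed up until both jaws bear flat on the gauge block (value of joint caliper_jaw between 0.0078 and 0.0112 m and angle between the z axis of gauge_block and the y axis of caliper, either way round below 0.06 rad and x of block_mid in the frame of caliper between -0.033 and -0.01 m and y of block_mid in the frame of caliper between 0.077 and 0.083 m and height (world z) of block_mid below 0.0075 m and height (world z) of caliper below 0.003 m), for 0.2 s.
2. the fingertips point at the display from just above it (TCP within 14 mm of its middle sideways, 22 to 75 mm above its face), touching nothing, for two seconds (horizontal distance between the grasp point and display below 0.014 m and z of the grasp point in the frame of display between 0.022 and 0.075 m and contact force between each of the arm, the fingers and anything else below 0.1 N), for 1.8 s.
At the end, for the whole second after the job is handed in: The caliper lies flat at rest with its jaws closed on the gauge block (jaw reading 7.8 to 11.2 mm, block flat between the jaws within 0.06 rad and against the fixed jaw within 3 mm), nothing lifted, and the hand is at least 12 cm from the display (all of step 1 and distance between the grasp point and display above 0.12 m and linear speed of each of caliper, gauge_block below 0.01 m/s); the robot touches nothing.
It fails at once if the fingers touch the gauge block (contact force between the fingers and gauge_block above 0.3 N).
It fails at once if the gauge block or the caliper is lifted or tipped up (height (world z) of block_mid above 0.012 m or height (world z) of caliper above 0.008 m or angle between caliper's own z axis and vertical above 0.12 rad).
It fails at once if the caliper is shoved more than 20 mm across the worktop (distance of caliper from where it was at the start of the episode above 0.02 m).
It fails at once if the caliper is pressed with more than 20 N (contact force between the fingers and caliper above 20 N).
It fails at once if the brush, loupe or hex key is moved more than 15 mm (distance of any of esd_brush, loupe, hex_key from where it was at the start of the episode above 0.015 m).
It also fails if it takes over 50 s, if anything falls off the work surface, if the arm or the gripper's body presses on something with over 40 N, if the wrist force passes 120 N, or if a joint passes its speed limit or range.

## Working session

There is one attempt and no reset: what is moved stays moved. The work goes in short steps, Python scripts to look and compute and a shell command to move; the robot and the scene stay as the last step left them, time stands still between calls to the robot, and variables do not carry over. Pictures are saved under pics/ and viewed, at most 13 in all, crops included, and the job is handed in when it is done.

```bash
mkdir -p pics; cat > h.py <<'E'
import numpy as np, cv2
from rig import *
from scipy.spatial.transform import Rotation as R
def Rt(q): return R.from_quat([q[1],q[2],q[3],q[0]]).as_matrix()
def cam(name,s=None):
    m=camera_model(name)
    if name!="wrist": return m,np.array(m["world_from_camera"])
    T=np.eye(4);T[:3,:3]=Rt(s["ee_rot"]);T[:3,3]=s["eef_pos"]
    return m,T@np.array(m["T_tool_cam"])
def px2w(m,T,u,v,z):
    d=np.array([(u-m["cx"])/m["fx"],(v-m["cy"])/m["fy"]]);p=d.copy()
    for _ in range(30): p=d/(1+m["k1"]*(p@p))
    r=T[:3,:3]@np.array([p[0],-p[1],-1]);o=T[:3,3]
    return o+r*(z-o[2])/r[2]
def w2px(m,T,P):
    c=np.linalg.inv(T)@np.append(P,1);p=np.array([c[0],-c[1]])/-c[2];p=p*(1+m["k1"]*(p@p))
    return p*[m["fx"],m["fy"]]+[m["cx"],m["cy"]]
E
python3 - <<'E'
from h import *
s=sense();print(s)
for n in("top","side"):
    cv2.imwrite(f"pics/{n}0.png",capture(n)); m,T=cam(n);print(n,m["fx"],m["k1"],T[:3].round(3).tolist())
E
```

```text
{'time_s': 0.0, 'joints': array([ 1.03960320e+00,  3.13472221e-01,  1.49843791e+00,  3.85609587e-05,
        1.33100764e+00, -2.23431651e-01]), 'dq': array([ 0.00113143, -0.00028392, -0.00019655, -0.00098201, -0.00018392,
       -0.00120978]), 'tau': array([ 6.40818489e-04, -4.12267077e+01, -2.59742939e+01, -1.52923376e-04,
        4.16922805e-03, -1.84601373e-05]), 'eef_pos': array([158.93420596, 500.12091317, 249.42338148]), 'ee_rot': array([-2.61511284e-04,  1.53278661e-01,  9.88182783e-01, -6.09055794e-04]), 'force': array([ 0.01180493, -0.54543829,  0.60077301]), 'wrist_torque': array([ 0.04276867, -0.04178619,  0.01621412]), 'grip_force': 0.0, 'grip_width': 0.9948942778943092}
top 562.6027771493851 0.01778743277871651 [[0.025, 0.992, -0.126, 342.848], [-0.999, 0.029, 0.031, -191.748], [0.034, 0.125, 0.992, 907.662]]
side 507.3615662494589 -0.04772100529285618 [[-0.993, 0.045, -0.105, 370.541], [-0.113, -0.491, 0.864, 534.024], [-0.013, 0.87, 0.492, 457.946]]
```

View pics/top0.png

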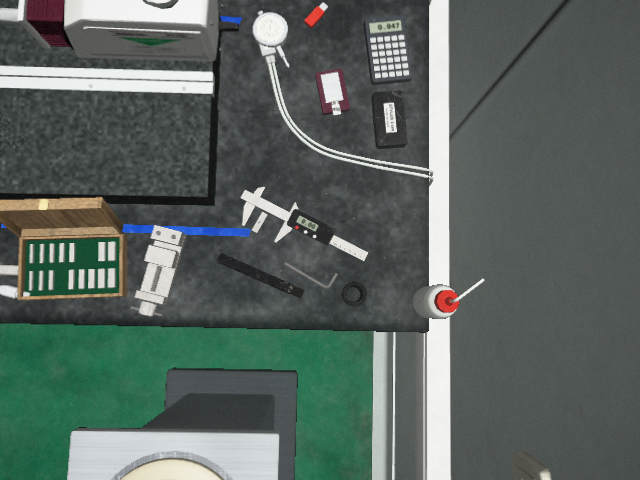

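The top view shows the caliper from (245,193) to (366,258): its jaws are at upper left, the display is about (307,224), and the block is about (260,217). The brush, hex key and loupe lie below it.

```bash
python3 - <<'E'
from h import *
im=cv2.imread("pics/top0.png")[170:310,210:390]
cv2.imwrite("pics/topc.png",cv2.resize(im,None,fx=4.4,fy=4.28,interpolation=cv2.INTER_CUBIC))
m,T=cam("top")
for n,u,v,z in(("jawend",245,193,7),("tail",366,258,7),("disp",307,224,13),("block",260,217,9),("loupe",354,293,20)):print(n,px2w(m,T,u,v,z).round(1))
E
```

```text
jawend [526.2 -92.5   7. ]
tail [ 425.8 -290.9    7. ]
disp [ 477.5 -194.4   13. ]
block [ 487.2 -118.4    9. ]
loupe [ 368.8 -271.4   20. ]
```

View pics/topc.png

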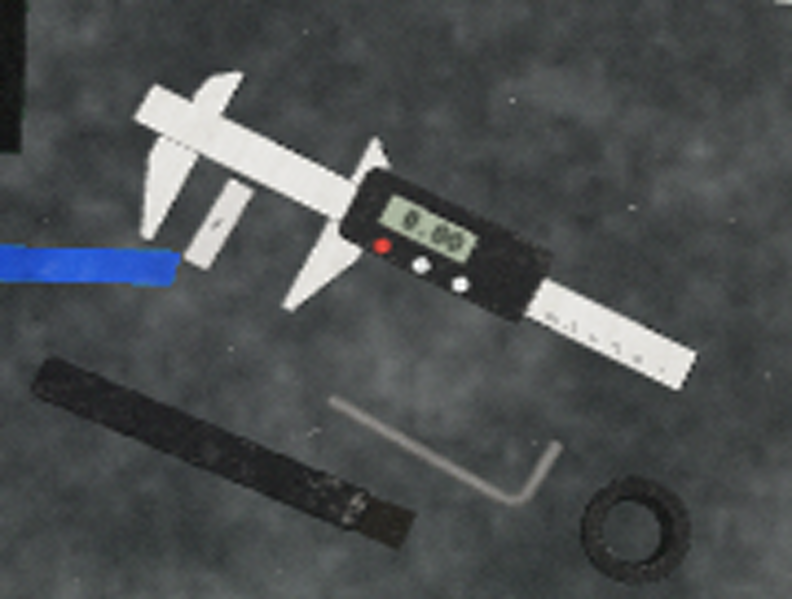

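View pics/side0.png

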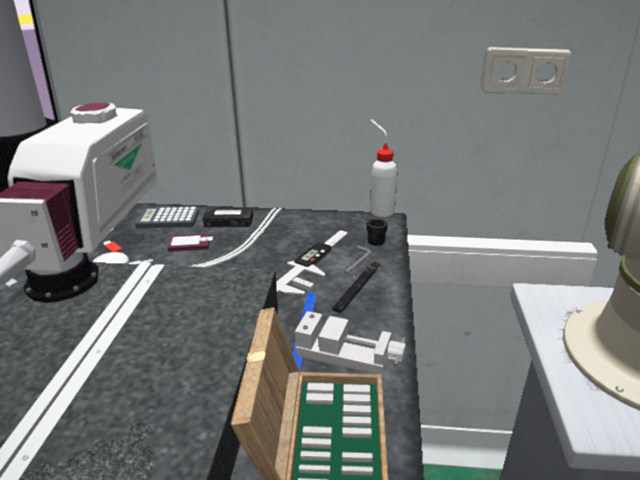

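The caliper's axis runs from the tail at about (426,-291) to the jaw end at about (526,-92), so its y axis points along about 63° in world yaw. I'll swing around the base on an arc to stand above it, closing the fingers on the way.

```bash
A='[[[-1,0,0,0,0,0.341,0],[-1,0,0,0,0,0.341,0],[-1,0,0,0,0,0.341,0],[-1,0,0,0,0,0.341,0],[-1,0,0,0,0,0.341,0],[-1,0,0,0,0,0.341,0],[-1,0,0,0,0,0.341,0],[-1,0,0,0,0,0.341,0]]]'
python3 -m crank '[[[-1,0,0,0,0,0.341,0],[-1,0,0,0,0,0.341,0],[-1,0,0,0,0,0.341,0],[-1,0,0,0,0,0.341,0],[-1,0,0,0,0,0.341,0],[-1,0,0,0,0,0.341,0],[-1,0,0,0,0,0.341,0],[-1,0,0,0,0,0.341,0]]]' 20
python3 -m crank '[[[-1,0,0,0,0,0.341,0],[-1,0,0,0,0,0.341,0],[-1,0,0,0,0,0.341,0],[-1,0,0,0,0,0.341,0],[-1,0,0,0,0,0.341,0],[-1,0,0,0,0,0.341,0],[-1,0,0,0,0,0.341,0],[-1,0,0,0,0,0.341,0]]]'
python3 - <<'E'
from h import *
s=sense();print(s["eef_pos"],s["joints"],s["grip_width"])
print(np.array(camera_model("wrist")["T_tool_cam"]).round(3))
m,T=cam("top")
for n,u,v,z in(("e1",155,85,7.5),("e2",135,118,7.5),("t1",697,352,7.5),("t2",682,390,7.5),("s1",552,252,12.6),("s2",522,322,12.6),("disp",428,228,13)):print(n,px2w(m,T,210+u/4.4,170+v/4.28,z).round(1))
E
```

```text
time_s: 0.9
eef_pos: [336.7, 408.8, 249.6]
ee_rot: [-0.0, 0.339, 0.941, -0.0]
force: [-0.3, 0.1, 0.7]
grip_width: -0.002
grip_force: 0.0
time_s: 1.7
eef_pos: [466.7, 258.5, 249.6]
ee_rot: [-0.0, 0.511, 0.86, -0.0]
force: [0.7, 0.2, 0.7]
grip_width: 0.005
grip_force: 0.0
[466.74155731 258.51305173 249.6209636 ] [ 2.86060938e-01  3.32443832e-01  1.47193599e+00  2.08894112e-05
  1.33803396e+00 -2.13164498e-01] 0.004912535471666727
[[ 1.00000e-03  9.61000e-01  2.75000e-01  6.94710e+01]
 [ 1.00000e+00 -1.00000e-03  0.00000e+00 -5.26000e-01]
 [ 0.00000e+00  2.75000e-01 -9.61000e-01 -1.23271e+02]
 [ 0.00000e+00  0.00000e+00  0.00000e+00  1.00000e+00]]
e1 [531.3 -92.7   7.5]
e2 [518.3 -85.9   7.5]
t1 [ 435.2 -294.6    7.5]
t2 [ 420.7 -289.3    7.5]
s1 [ 470.9 -240.3   12.6]
s2 [ 444.2 -230.    12.6]
disp [ 478.7 -194.8   13. ]
```

```bash

python3 -m crank '[[[-1,0,0,0,0,0.341,0],[-1,0,0,0,0,0.341,0],[-1,0,0,0,0,0.341,0],[-1,0,0,0,0,0.341,0],[-1,0,0,0,0,0.341,0],[-1,0,0,0,0,0.341,0],[-1,0,0,0,0,0.341,0],[-1,0,0,0,0,0.341,0]]]' >/dev/null
python3 -m crank '[[[-1,0,0,0,0,0.341,0],[-1,0,0,0,0,0.341,0],[-1,0,0,0,0,0.341,0],[-1,0,0,0,0,0.341,0],[-1,0,0,0,0,0.341,0],[-1,0,0,0,0,0.341,0],[-1,0,0,0,0,0.341,0],[-1,0,0,0,0,0.341,0]]]' >/dev/null
python3 -m crank '[[[-1,0,0,0,0,0.341,0],[-1,0,0,0,0,0.341,0],[-1,0,0,0,0,0.341,0],[-1,0,0,0,0,0.341,0],[-1,0,0,0,0,0,0],[0,0,0,0,0,0,0],[0,0,0,0,0,0,0],[0,0,0,0,0,0,0]]]'
python3 - <<'E'
from h import *
s=sense();im=capture("wrist");cv2.imwrite("pics/w1.png",im);np.save("w1.npy",np.r_[s["eef_pos"],s["ee_rot"]])
E
```

```text
time_s: 4.1
eef_pos: [479.2, -243.1, 249.9]
ee_rot: [-0.0, 0.847, 0.531, 0.0]
force: [-0.1, 0.2, -0.7]
grip_width: 0.003
grip_force: 0.0
```

View pics/w1.png

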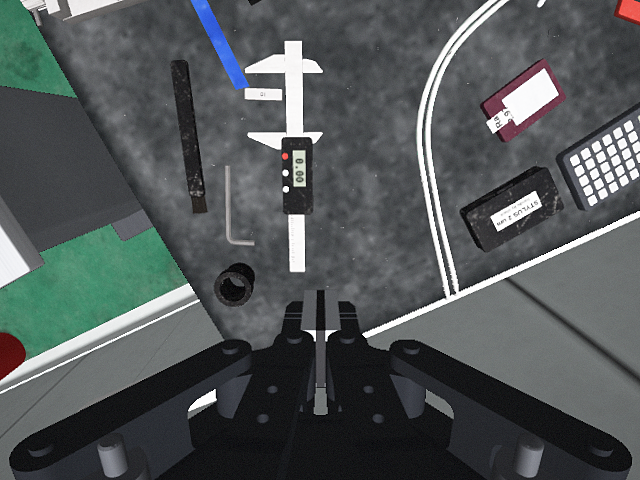

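The wrist view shows the caliper upright in the picture, with the beam running from (293,41) to (297,271). The slide end is at about (297,213), the display at about (300,170) and the block at (264,94). I'll enlarge it for measuring.

```bash
python3 - <<'E'
from h import *
im=cv2.imread("pics/w1.png")
a=cv2.resize(im[35:155,235:335],None,fx=4,fy=4,interpolation=cv2.INTER_CUBIC);b=cv2.resize(im[155:275,235:335],None,fx=4,fy=4,interpolation=cv2.INTER_CUBIC)
cv2.imwrite("pics/w1c.png",np.hstack([a,b]))
E
```

```text
(no output)
```

View pics/w1c.png

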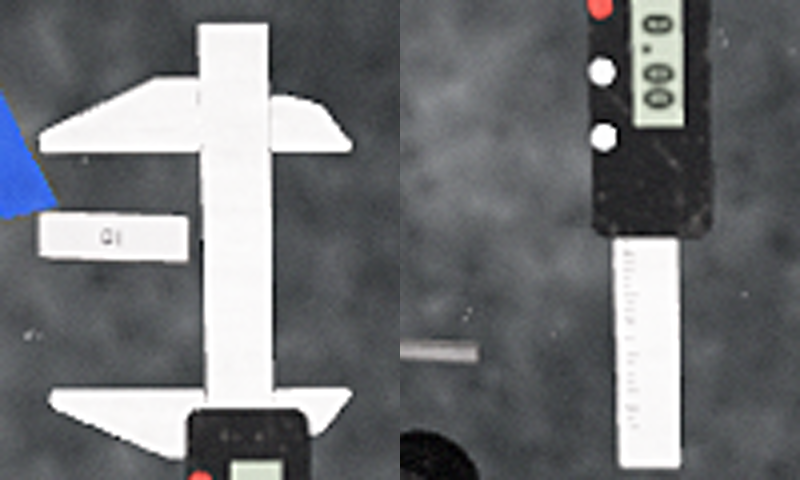

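```bash
cat > meas.py <<'E'
from h import *
d=np.load("w1.npy");m,T=cam("wrist",dict(eef_pos=d[:3],ee_rot=d[3:]))
def P(x,y,z):
    u,v=(235+x/4,35+y/4) if x<400 else (235+(x-400)/4,155+y/4)
    return px2w(m,T,u,v,z)
top=(P(199,23,7.5)+P(269,23,7.5))/2; tail=(P(617,468,7.5)+P(681,468,7.5))/2
y=(top-tail)[:2];L=np.hypot(*y);y/=L;x=np.array([y[1],-y[0]])
o=((top+tail)/2)[:2]-10*x
print("len",L,"yaw y deg",np.degrees(np.arctan2(y[1],y[0])),"origin",o)
c=lambda p:np.round([(p[:2]-o)@x,(p[:2]-o)@y],1)
for n,a in dict(fix1=(40,153,7.5),fix2=(200,153,7.5),sl1=(50,388,7.5),sl2=(200,388,7.5),b1=(40,212,9),b2=(189,217,9),b3=(188,261,9),b4=(38,257,9),e1=(597,235,12.6),e2=(708,235,12.6),ebeam=(645,238,7.5),disp1=(235,462,13),disp2=(685,127,13)).items(): p=P(*a);print(n,p.round(1),c(p))
tx=Rt(d[3:])[:2,0];print("toolx deg",np.degrees(np.arctan2(tx[1],tx[0])),d[:3])
np.save("cal.npy",np.r_[o,x,y])
E
python3 meas.py
```

```text
len 225.16034515803508 yaw y deg 64.21802109136661 origin [ 468.2366889  -185.86574005]
fix1 [472.8 -93.9   7.5] [-35.9  84.8]
fix2 [ 506.4 -110.5    7.5] [ 1.6 84.5]
sl1 [ 449.6 -141.9    7.5] [-35.9  31.4]
sl2 [ 482.3 -157.9    7.5] [ 0.5 31.2]
b1 [ 466.7 -105.8    9. ] [-36.2  71.5]
b2 [ 497.7 -122.3    9. ] [-1.1 70.1]
b3 [ 493.  -130.9    9. ] [-1.6 60.3]
b4 [ 461.5 -114.4    9. ] [-37.1  61.4]
e1 [ 445.7 -228.6   12.6] [ -1.7 -48.2]
e2 [ 470.9 -240.7   12.6] [ 26.3 -48.2]
ebeam [ 455.5 -235.3    7.5] [ 10. -50.]
disp1 [ 482.4 -177.3   13. ] [ 9.  13.9]
disp2 [ 477.8 -213.8   13. ] [ 20.8 -21. ]
toolx deg 64.20280662604922 [ 479.22908864 -243.07643455  249.86657502]
```

Everything matches the given sizes: length 225.2 mm, fixed jaw face at y = 84.7, and a gap of about 53.4 mm. The tool's x is already along the caliper's y, and the tool's y along its x. I need about 43.4 mm of slide travel. I'll go behind the slide end, over the beam.

```bash
python3 - <<'E'
from h import *
m=camera_model("wrist");C=np.array(m["T_tool_cam"])
for z in(6,17,19,21):print(z,w2px(m,C,[11,0,z]).round(1))
E
python3 -m crank '[[[-0.506,-0.496,0.3,0,0,0,0],[-0.506,-0.496,0.8,0,0,0,0],[0,0,1,0,0,0,0],[0,0,1,0,0,0,0],[0,0,1,0,0,0,0],[0,0,1,0,0,0,0],[0,0,1,0,0,0,0],[0,0,0.7,0,0,0,0]]]'
python3 -m crank '[[[0,0,0.6,0,0,0,0],[0,0,0.4,0,0,0,0],[0,0,0.2,0,0,0,0],[0,0,0.2,0,0,0,0],[0,0,0,0,0,0,0],[0,0,0,0,0,0,0],[0,0,0,0,0,0,0],[0,0,0,0,0,0,0]]]'
python3 - <<'E'
from h import *
s=sense();o,x,y=np.load("cal.npy").reshape(3,2);d=s["eef_pos"][:2]-o;print(s["eef_pos"],d@x,d@y)
cv2.imwrite("pics/w2.png",cv2.resize(capture("wrist")[60:380,180:460],None,fx=1.85,fy=1.85,interpolation=cv2.INTER_CUBIC))
E
```

```text
6 [320.4 297.3]
17 [320.4 286.4]
19 [320.4 284.5]
21 [320.4 282.7]
time_s: 4.95
eef_pos: [445.6, -254.7, 78.5]
ee_rot: [-0.001, 0.847, 0.532, -0.0]
force: [-0.0, -0.0, -0.6]
grip_width: -0.001
grip_force: 0.0
time_s: 5.75
eef_pos: [445.7, -255.9, 45.4]
ee_rot: [0.0, 0.847, 0.531, 0.0]
force: [-0.1, 0.2, 0.1]
grip_width: -0.004
grip_force: 0.0
[ 445.74124642 -255.94466864   45.3679127 ] 10.224535443086243 -72.88731055254426
```

View pics/w2.png

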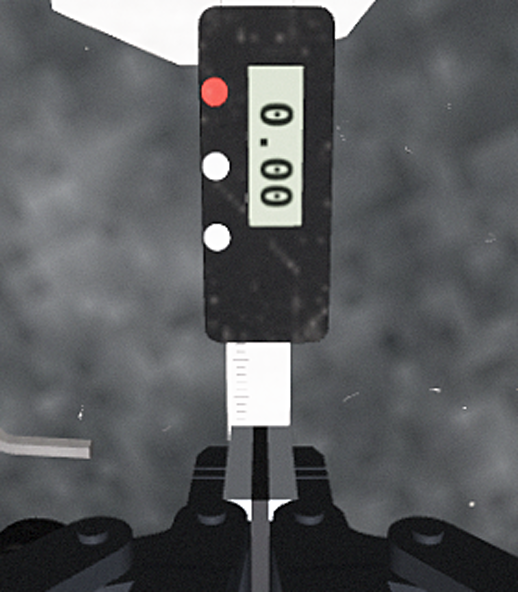

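```bash

python3 -m crank '[[[0,0,0.2,0,0,0,0],[0,0,0.2,0,0,0,0],[0,0,0.14,0,0,0,0],[0,0,0.1,0,0,0,0],[0,0,0.016,0,0,0,0],[0,0,0,0,0,0,0],[0,0,0,0,0,0,0],[0,0,0,0,0,0,0]]]'
python3 -m crank '[[[0.06,0,0,0,0,0,0],[0.06,0,0,0,0,0,0],[0.06,0,0,0,0,0,0],[0.06,0,0,0,0,0,0],[0.06,0,0,0,0,0,0],[0.06,0,0,0,0,0,0],[0.06,0,0,0,0,0,0],[0.06,0,0,0,0,0,0]]]'
python3 -m crank '[[[0.04,0,0,0,0,0,0],[0.04,0,0,0,0,0,0],[0.04,0,0,0,0,0,0],[0.04,0,0,0,0,0,0],[0.04,0,0,0,0,0,0],[0.04,0,0,0,0,0,0],[0.04,0,0,0,0,0,0],[0.04,0,0,0,0,0,0]]]'
python3 - <<'E'
from h import *
s=sense();o,x,y=np.load("cal.npy").reshape(3,2);d=s["eef_pos"][:2]-o;print(s["eef_pos"],d@x,d@y)
cv2.imwrite("pics/w3.png",cv2.resize(capture("wrist")[40:360,180:460],None,fx=1.85,fy=1.85,interpolation=cv2.INTER_CUBIC))
E
```

```text
time_s: 6.6
eef_pos: [445.7, -255.9, 28.7]
ee_rot: [0.0, 0.847, 0.531, 0.0]
force: [0.2, 0.2, -0.5]
grip_width: -0.002
grip_force: 0.0
time_s: 7.4
eef_pos: [450.9, -244.9, 28.6]
ee_rot: [-0.0, 0.847, 0.531, -0.0]
force: [-0.6, -1.3, -0.1]
grip_width: -0.002
grip_force: 0.0
time_s: 8.2
eef_pos: [454.4, -237.8, 28.6]
ee_rot: [0.0, 0.847, 0.531, 0.0]
force: [0.8, -0.2, 0.2]
grip_width: 0.002
grip_force: 0.1
[ 454.37324813 -237.7519441    28.59896957] 10.084382503255274 -52.75109848184676
```

View pics/w3.png

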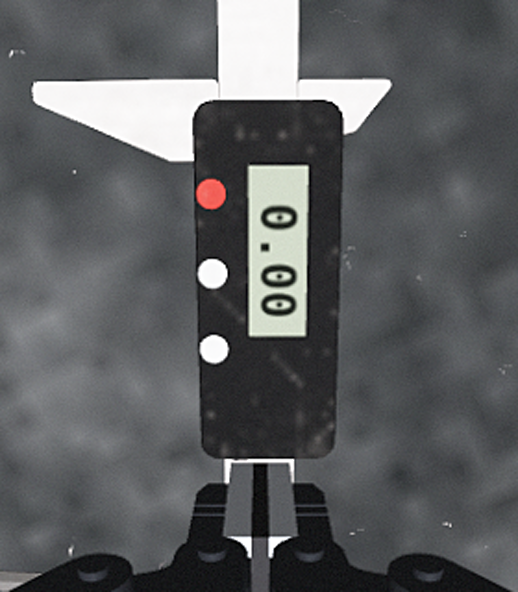

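```bash
python3 - <<'E'
from h import *
s=sense();o,x,y=np.load("cal.npy").reshape(3,2);m,T=cam("wrist",s)
c=lambda u,v,z:(lambda p:np.round([(p[:2]-o)@x,(p[:2]-o)@y],1))(px2w(m,T,180+u/1.85,40+v/1.85,z))
for n,a in dict(end=(270,458,12.6),jawL=(40,81,7.5),jawR=(210,81,7.5),d1=(248,165,13),d2=(307,336,13),case1=(194,110,12.6),case2=(342,110,12.6),fing=(260,463,10),fing15=(260,463,15)).items():print(n,c(*a))
E
```

```text
end [ 12.4 -41.7]
jawL [-34.2  37.7]
jawR [ 0.1 37.3]
d1 [ 7.8 20.8]
d2 [ 20.1 -13.8]
case1 [-2.8 31.3]
case2 [26.2 31.3]
fing [ 10.1 -44.1]
fing15 [ 10.1 -41.9]
```

The slide is moving. Its jaw face went from y = 31.3 to 37.5, and the fingertip face bears on its end. About 37 mm remains.

```bash

python3 -m crank '[[[0.06,0,0,0,0,0,0],[0.08,0,0,0,0,0,0],[0.08,0,0,0,0,0,0],[0.08,0,0,0,0,0,0],[0.08,0,0,0,0,0,0],[0.08,0,0,0,0,0,0],[0.08,0,0,0,0,0,0],[0.08,0,0,0,0,0,0]]]'
python3 -m crank '[[[0.08,0,0,0,0,0,0],[0.08,0,0,0,0,0,0],[0.08,0,0,0,0,0,0],[0.08,0,0,0,0,0,0],[0.08,0,0,0,0,0,0],[0.08,0,0,0,0,0,0],[0.06,0,0,0,0,0,0],[0.04,0,0,0,0,0,0]]]'
python3 -m crank '[[[0.03,0,0,0,0,0,0],[0.03,0,0,0,0,0,0],[0.03,0,0,0,0,0,0],[0.03,0,0,0,0,0,0],[0.02,0,0,0,0,0,0],[0.02,0,0,0,0,0,0],[0,0,0,0,0,0,0],[0,0,0,0,0,0,0]]]'
python3 - <<'E'
from h import *
s=sense();o,x,y=np.load("cal.npy").reshape(3,2);d=s["eef_pos"][:2]-o;print(s["eef_pos"],d@x,d@y)
cv2.imwrite("pics/w4.png",cv2.resize(capture("wrist")[0:300,180:460],None,fx=2,fy=2,interpolation=cv2.INTER_CUBIC))
E
```

```text
time_s: 9.05
eef_pos: [461.1, -223.7, 28.6]
ee_rot: [-0.0, 0.847, 0.531, -0.0]
force: [0.1, -0.4, 0.9]
grip_width: -0.002
grip_force: 0.2
time_s: 9.85
eef_pos: [467.4, -210.7, 28.6]
ee_rot: [-0.0, 0.847, 0.531, -0.0]
force: [-1.1, -0.3, -0.4]
grip_width: -0.003
grip_force: 0.3
time_s: 10.65
eef_pos: [469.2, -207.2, 28.6]
ee_rot: [0.0, 0.847, 0.531, 0.0]
force: [-0.1, 0.1, 0.3]
grip_width: -0.001
grip_force: 0.1
[ 469.18313507 -207.17381345   28.61838234] 10.120134611373071 -18.77531964449152
```

View pics/w4.png

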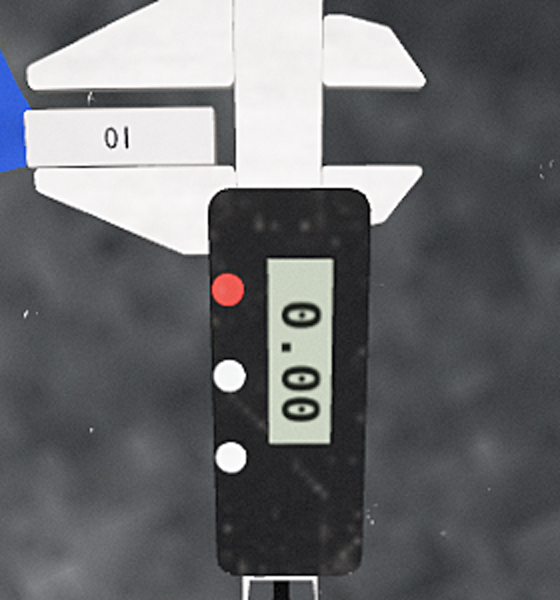

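The block now lies flat against the slide jaw (edge at v≈165), and about 3.5 mm is left to the fixed jaw (v 88 to 108). I'll push on slowly, with a small overrun.

```bash

python3 -m crank '[[[0.02,0,0,0,0,0,0],[0.02,0,0,0,0,0,0],[0.02,0,0,0,0,0,0],[0.02,0,0,0,0,0,0],[0.02,0,0,0,0,0,0],[0.02,0,0,0,0,0,0],[0,0,0,0,0,0,0],[0,0,0,0,0,0,0]]]'
python3 -m crank '[[[0.012,0,0,0,0,0,0],[0.012,0,0,0,0,0,0],[0.012,0,0,0,0,0,0],[0.012,0,0,0,0,0,0],[0.012,0,0,0,0,0,0],[0,0,0,0,0,0,0],[0,0,0,0,0,0,0],[0,0,0,0,0,0,0]]]'
python3 - <<'E'
from h import *
s=sense();o,x,y=np.load("cal.npy").reshape(3,2);d=s["eef_pos"][:2]-o;print(s["eef_pos"],d@x,d@y,s["force"])
im=capture("wrist");cv2.imwrite("pics/w5.png",cv2.resize(im[0:200,180:400],None,fx=3,fy=3,interpolation=cv2.INTER_CUBIC))
E
```

```text
time_s: 11.5
eef_pos: [470.5, -204.5, 28.6]
ee_rot: [-0.0, 0.847, 0.531, 0.0]
force: [-0.3, -0.9, 0.4]
grip_width: 0.002
grip_force: 0.1
time_s: 12.3
eef_pos: [471.1, -203.2, 28.6]
ee_rot: [0.0, 0.847, 0.531, 0.0]
force: [-0.8, -1.6, 0.3]
grip_width: -0.002
grip_force: 0.6
[ 471.12700802 -203.21923283   28.62431707] 10.150469382776253 -14.368911845121927 [-0.83879184 -1.63791649  0.3170894 ]
```

View pics/w5.png

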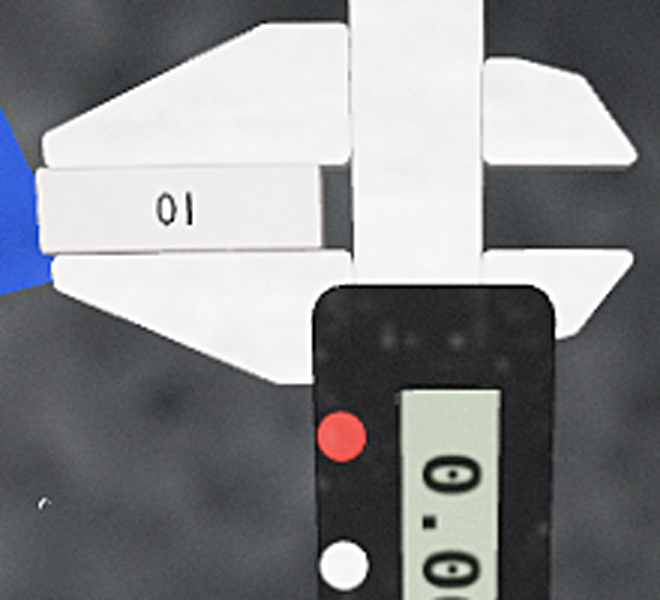

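The jaws are closed on the block: the fixed face is at v≈165, the slide face at v≈250, and the edges are parallel. The push force is about 1.8 N. I'll back off, rise, and point at the display from 55 mm above it.

```bash

python3 -m crank '[[[-0.1,0,0,0,0,0,0],[-0.3,0,0,0,0,0,0],[0,0,-0.4,0,0,0,0],[0,0,-0.6,0,0,0,0],[0,0,-0.6,0,0,0,0],[0.5,0.168,0,0,0,0,0],[0.8,0,0,0,0,0,0],[0.8,0,0,0,0,0,0]]]'
python3 -m crank '[[[0.4,0,0,0,0,0,0],[0.18,0,0,0,0,0,0],[0,0,0,0,0,0,0],[0,0,0,0,0,0,0],[0,0,0,0,0,0,0],[0,0,0,0,0,0,0],[0,0,0,0,0,0,0],[0,0,0,0,0,0,0]]]'
python3 - <<'E'
from h import *
s=sense();o,x,y=np.load("cal.npy").reshape(3,2);d=s["eef_pos"][:2]-o;print(s["eef_pos"],d@x,d@y)
m,T=cam("top");print("display px in top", w2px(m,T,np.r_[o+14.5*x+42.6*y,13]))
cv2.imwrite("pics/w6.png",capture("wrist"))
E
```

```text
time_s: 13.15
eef_pos: [494.0, -165.6, 68.4]
ee_rot: [-0.0, 0.847, 0.531, 0.0]
force: [0.0, 0.0, -0.1]
grip_width: -0.002
grip_force: 0.0
time_s: 13.95
eef_pos: [499.7, -153.9, 68.6]
ee_rot: [0.0, 0.847, 0.531, 0.0]
force: [-0.8, 0.3, -0.4]
grip_width: 0.002
grip_force: 0.0
[ 499.6732769  -153.87683103   68.62810088] 14.393743404383242 42.47787089291546
display px in top [282.18632272 209.52234045]
```

View pics/w6.png

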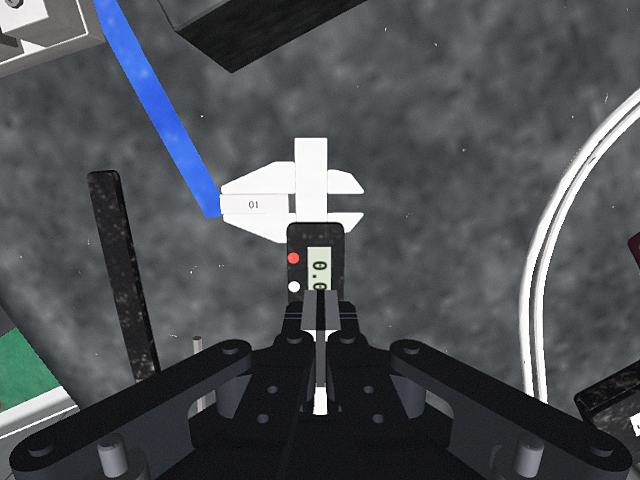

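The jaws remain closed on the block and the fingertips are above the display. The predicted offset is under 3 mm against the 14 mm allowed. I'll hold for more than 2 s, then raise the hand 175 mm.

```bash

for i in 1 2 3; do python3 -m crank '[[[0,0,0,0,0,0,0],[0,0,0,0,0,0,0],[0,0,0,0,0,0,0],[0,0,0,0,0,0,0],[0,0,0,0,0,0,0],[0,0,0,0,0,0,0],[0,0,0,0,0,0,0],[0,0,0,0,0,0,0]]]' | head -2; done
python3 -m crank '[[[0,0,-0.5,0,0,0,0],[0,0,-1,0,0,0,0],[0,0,-1,0,0,0,0],[0,0,-1,0,0,0,0],[0,0,-1,0,0,0,0],[0,0,-1,0,0,0,0],[0,0,-1,0,0,0,0],[0,0,-0.5,0,0,0,0]]]'
python3 -m crank '[[[0,0,0,0,0,0,0],[0,0,0,0,0,0,0],[0,0,0,0,0,0,0],[0,0,0,0,0,0,0],[0,0,0,0,0,0,0],[0,0,0,0,0,0,0],[0,0,0,0,0,0,0],[0,0,0,0,0,0,0]]]'
python3 - <<'E'
from h import *
cv2.imwrite("pics/w7.png",capture("wrist"))
E
```

```text
time_s: 14.8
eef_pos: [499.7, -153.7, 68.6]
time_s: 15.6
eef_pos: [499.7, -153.7, 68.6]
time_s: 16.4
eef_pos: [499.7, -153.7, 68.6]
time_s: 17.2
eef_pos: [500.1, -153.8, 246.5]
ee_rot: [0.002, 0.847, 0.531, 0.001]
force: [-1.0, 0.6, 0.8]
grip_width: -0.0
grip_force: 0.0
time_s: 18.0
eef_pos: [499.7, -153.7, 243.6]
ee_rot: [-0.0, 0.847, 0.531, -0.0]
force: [0.0, -0.6, 0.6]
grip_width: -0.002
grip_force: 0.0
```

View pics/w7.png

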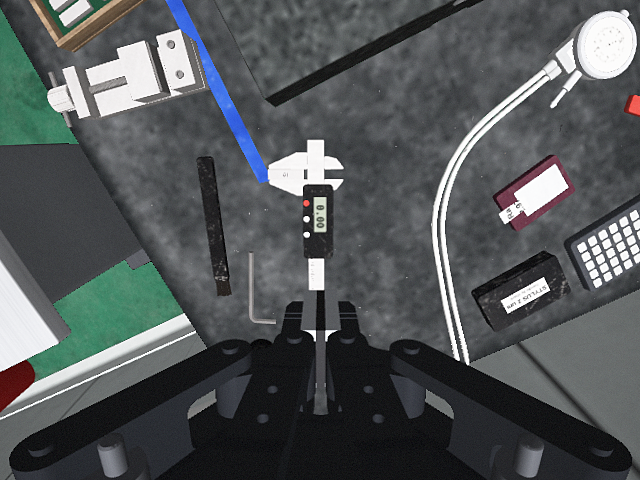

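The caliper is closed on the block, with the display at about (320,215), and the brush and hex key look undisturbed. I'll check the pointing offset and hand in if it's good.

```bash
python3 - <<'E'
from h import *
s=sense();m,T=cam("wrist",s);p=px2w(m,T,320,215,13);e=np.hypot(*(p[:2]-[499.7,-153.7]));print(p,e)
if e<9: print(finish_job())
E
```

```text
[ 498.78644368 -154.92339519   13.        ] 1.5268532820601042
the job is handed in; nothing more can be done
None
```

The job is handed in: the caliper is closed on the gauge block with its jaws flat, I pointed at the display for more than 2 s from about 55 mm above it (about 1.5 mm off centre), and the hand is raised well clear; the verdict was not reported back.

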